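# Fetch the rolling pin from behind the jars

## Robot

A 7-joint arm with a two-finger parallel gripper is mounted at the origin on the work surface. World frame = base frame: x ahead of the robot, y to its left, z up, the work surface at z = 0. Lengths are in m, angles in rad, forces in N, time in s.
With the tool pointing down it reaches from about 0.425 to 0.95 m from the base axis. Payload 16.7 kg.
Tool frame: the origin (TCP) lies midway between the tips of the shut fingers; the grasp point (between the pads) lies robot.grip_point_offset behind it (robot.grip_point_offset is the distance from the TCP to the grasp point, in m); z points along the fingers, y is the line along which they close (so a half turn about z gives the same grasp; the last joint's range is limited). The gripper opens to 94 mm and grips with 3 to 60 N. Pads are 16 mm wide; open, the fingers measure 119 mm over their backs; the gripper's body (75 mm by 177 mm) begins 78 mm behind the grasp point.
Start: joints at [-1.357, 0.426, 0.074, 1.606, -0.034, 1.111, -0.067], TCP at [0.24, 0.631, 0.205] pointing down, gripper open.
Joint ranges: [-2.85, 2.85], [-0.5, 2.14], [-1.23, 1.37], [0.21, 2.46], [-1.02, 4.16], [0.16, 2.05], [-2.73, 2.73]. Speed limits (rad/s): [1.89, 1.89, 2.39, 2.39, 3.01, 3.01, 3.01].

## Interface

Orientations are given as a 3x3 rotation matrix whose columns are the frame's x, y, z axes.
In Python, from station import robot gives the robot as it stands.
- The arm moves only by the shell command python3 -m pendant 'ROWS' [OPENING] [FORCE]. ROWS is text: rows parted by semicolons, each of 4 numbers parted by spaces: the shift along the tool's x, y, z in m, then the turn about the tool's z in degrees. A call has exactly 5 rows; each row shifts and turns the commanded pose from where the row before left it, along the tool's axes as they then stand; what a row does not reach is not made up. A row lasts 1/8 s, in which the tool goes at most 62.5 mm and 10.7 degrees, less where a joint would pass 70% of its speed; a pose out of reach is approached as far as the arm can. A call is refused whole if a number of a shift passes 0.0625 or a number of a turn 10.7, either way. A call with a gripper value outside its range is refused whole. OPENING is the finger opening in m, from 0 to 0.094, set as the call begins (- or left out, the last holds). The fingers move at their own pace and stop on an object; FORCE is the grip in N (left out, the last holds). Time passes only in rows, so rows that do not move let the fingers close, or fill a call up. It gives the time, the measured TCP pose, the force, the opening and the grip force at its end, in the units of the state.
- robot.read_state(): the state, without advancing time (a new reading comes with each control period).
- robot.grab_frame(name): name is "scene" or "top" or "wrist"; returns a dict with "img" (400x640x3 uint8, red, green, blue), "depth" (400x640 float32, m along the optical axis (not along the pixel's ray), 0 where there is no reading), "K" (3x3 intrinsics, pixels), "k1" (the pictures are not rectified: a ray, as slopes to the right and down, at radius r is drawn at 1 + k1 r^2 times it, then the intrinsics apply), "world_to_cam" (4x4, takes a point from world to camera coordinates). Camera axes: x right, y down, z forward; pixel columns grow to the right and rows downward; lengths in m; the calibration is good to about 2 mm. A picture is of the moment at which its call begins.
- robot.close_job(): hands the job in; it is judged then, once.
The state is a dict: "t": time; "qpos": joint angles; "qd": joint speeds; "joint_efforts": joint torques, N m; "position": TCP position; "eef_rot": TCP orientation; "wrist_force": force on the tool from outside, world axes, zero at the start; "wrist_torque": the same for the moment, N m; "width": finger opening in m; "grip_force": force on a finger pad.
Only numpy, scipy, OpenCV 4.12 (cv2) and the standard library are available. Lean on these libraries where they do the work, as an engineer would, in place of code of your own. Each camera call takes 0.05 s, during which the arm holds its last target. There are 200 camera calls.

## Task

The rolling pin lies on the wooden ledge behind two storage jars. First stand both jars upright in the white side tray, then lay the rolling pin in the cradles of the green rest while the jars stay in the tray, and finally stand each jar back, centred, on the mat of its own lid's colour. Do not drop or tip anything, and leave the bowl, the mug and the dark shaker where they are.

Things in the scene. Friction and masses are not known exactly. Their poses are not given: they have to be found in the camera images.
- red_jar_mid (a point): amber storage jar with a white label and a red lid, a smooth upright cylinder 56 mm in diameter and 100 mm tall overall, about 0.3 kg; the point is its centre, 50 mm above its underside; z is its upright axis. At the start it stands on the red mat in front of the rolling pin
- blue_jar_mid (a point): clear storage jar with a white label and a blue lid, a smooth upright cylinder 56 mm in diameter and 100 mm tall overall, about 0.3 kg; the point is its centre, 50 mm above its underside; z is its upright axis. At the start it stands on the blue mat in front of the rolling pin
- pin_mid (a point): wooden rolling pin, 240 mm long: barrel 150 mm by 44 mm diameter, red handles 45 mm by 22 mm diameter, 0.25 kg; the point is its centre, its y axis its length (ends alike). At the start it lies level in cradles at the back of the ledge, its axis 33 mm above the ledge's top and about 87 mm behind the jars' centres; the middle 70 mm of the barrel is free for fingers on both sides
- red_mat: flat round red mat, 80 mm in diameter and 6 mm thick, fixed on the wooden ledge (15 mm thick); origin at the centre of its underside, so its top is 6 mm above the origin; the place of the jar with the red lid. The mats lie side by side, centres about 105 to 115 mm apart; either colour may be on the left
- blue_mat: flat round blue mat, 80 mm in diameter and 6 mm thick, fixed on the wooden ledge (15 mm thick); origin at the centre of its underside, so its top is 6 mm above the origin; the place of the jar with the blue lid. The mats lie side by side, centres about 105 to 115 mm apart; either colour may be on the left
- tray: white side tray, fixed, 140 mm (its x) by 250 mm (its y), rim 14 mm high, walls 4 mm, floor 4 mm thick; origin at the centre of its underside; both jars fit side by side along its y
- rest: green rest for the pin, fixed: board 130 mm (x) by 170 mm (y), 15 mm thick, with two open cradles 50 mm either side of its middle along y, each 30 mm long, 18 mm high; origin at the centre of its underside. The pin lies centred along its y, its axis then 48 mm above the origin; the middle 70 mm is free for fingers. Tray and rest stand on opposite sides, either way round
- bowl: bystander, leave alone: white bowl, 110 mm wide, 50 mm high, loose; origin at the centre of its underside
- mug: bystander, leave alone: blue mug, 76 mm wide with a handle, 85 mm high, loose; origin at the centre of its underside
- shaker: bystander, leave alone: dark shaker with a pale top, 52 mm in diameter, 75 mm high, loose; origin at the centre of its underside
There are look-alikes about, which are no part of the job. What is shaped like the rest but red is not meant.

How it is judged:
On the way, in this order (a step that is already met when the one before it is completed fails the run):
1. both jars stand upright and released in the side tray, the rolling pin still where it was (within 20 mm) (x of red_jar_mid in the frame of tray between -0.06 and 0.06 m and y of red_jar_mid in the frame of tray between -0.115 and 0.115 m and z of red_jar_mid in the frame of tray between 0.045 and 0.063 m and angle between each of red_jar_mid, blue_jar_mid's own z axis and vertical below 0.1 rad and linear speed of each of red_jar, blue_jar below 0.03 m/s and contact force between the fingers and red_jar below 0.1 N and x of blue_jar_mid in the frame of tray between -0.06 and 0.06 m and y of blue_jar_mid in the frame of tray between -0.115 and 0.115 m and z of blue_jar_mid in the frame of tray between 0.045 and 0.063 m and contact force between the fingers and blue_jar below 0.1 N and distance of pin_mid from where it was at the start of the episode below 0.02 m), for 0.2 s.
2. the rolling pin lies released in the green rest, both jars still in the tray (x of pin_mid in the frame of rest between -0.01 and 0.01 m and y of pin_mid in the frame of rest between -0.015 and 0.015 m and z of pin_mid in the frame of rest between 0.042 and 0.054 m and angle between the y axis of pin_mid and the y axis of rest, either way round below 0.12 rad and linear speed of each of pin, red_jar, blue_jar below 0.03 m/s and contact force between the fingers and pin below 0.1 N and x of red_jar_mid in the frame of tray between -0.06 and 0.06 m and y of red_jar_mid in the frame of tray between -0.115 and 0.115 m and z of red_jar_mid in the frame of tray between 0.045 and 0.063 m and angle between each of red_jar_mid, blue_jar_mid's own z axis and vertical below 0.1 rad and contact force between the fingers and red_jar below 0.1 N and x of blue_jar_mid in the frame of tray between -0.06 and 0.06 m and y of blue_jar_mid in the frame of tray between -0.115 and 0.115 m and z of blue_jar_mid in the frame of tray between 0.045 and 0.063 m and contact force between the fingers and blue_jar below 0.1 N), for 0.2 s.
At the end, for the whole second after the job is handed in: The rolling pin lies in the green rest's cradles (centre within 10 mm across and 15 mm along, at cradle height, parallel within 0.12 rad); each jar stands upright on the mat of its lid's colour, centres within 14 mm; all released and at rest (x of pin_mid in the frame of rest between -0.01 and 0.01 m and y of pin_mid in the frame of rest between -0.015 and 0.015 m and z of pin_mid in the frame of rest between 0.042 and 0.054 m and angle between the y axis of pin_mid and the y axis of rest, either way round below 0.12 rad and linear speed of each of pin, red_jar, blue_jar below 0.03 m/s and contact force between the fingers and pin below 0.1 N and horizontal distance between red_jar_mid and red_mat below 0.014 m and z of red_jar_mid in the frame of red_mat between 0.05 and 0.062 m and angle between each of red_jar_mid, blue_jar_mid's own z axis and vertical below 0.1 rad and contact force between the fingers and red_jar below 0.1 N and horizontal distance between blue_jar_mid and blue_mat below 0.014 m and z of blue_jar_mid in the frame of blue_mat between 0.05 and 0.062 m and contact force between the fingers and blue_jar below 0.1 N); the robot touches nothing.
It fails at once if the bowl, mug or shaker is pushed more than 20 mm (distance of any of bowl, mug, shaker from where it was at the start of the episode above 0.02 m).
It fails at once if a jar is tipped over (angle between any of red_jar_mid, blue_jar_mid's own z axis and vertical above 0.6 rad).
It fails at once if a jar or the rolling pin falls free from more than about 25 mm ((linear speed of red_jar above 0.65 m/s and contact force between the fingers and red_jar below 0.05 N) or (linear speed of blue_jar above 0.65 m/s and contact force between the fingers and blue_jar below 0.05 N) or (linear speed of pin above 0.65 m/s and contact force between the fingers and pin below 0.05 N)).
It also fails if it takes over 134 s, if anything falls off the work surface, if the arm or the gripper's body presses on something with over 40 N, if the wrist force passes 120 N, or if a joint passes its speed limit or range.

## Working session

There is one attempt and no reset: what is moved stays moved. The work goes in short steps, Python scripts to look and compute and a shell command to move; the robot and the scene stay as the last step left them, time stands still between calls to the robot, and variables do not carry over. Pictures are saved under pics/ and viewed, at most 14 in all, crops included, and the job is handed in when it is done.

```bash
ls; mkdir -p pics
python3 - <<'E'
from station import robot
import cv2,numpy as np
for n in("scene","top"):
    f=robot.grab_frame(n); cv2.imwrite(f"pics/{n}0.png",f["img"][...,::-1]); np.savez(f"{n}0.npz",**f); print(n,f["K"].tolist(),f["k1"],np.round(f["world_to_cam"],3).tolist())
s=robot.read_state(); print(s,robot.grip_point_offset)
E
```

```text
pics
scene [[485.6496561831974, 0.0, 323.5818336244322], [0.0, 485.6496561831974, 204.21629855257024], [0.0, 0.0, 1.0]] -0.1473877086295525 [[0.83, 0.557, -0.023, -0.404], [0.276, -0.447, -0.85, -0.072], [-0.484, 0.7, -0.525, 1.501], [0.0, 0.0, 0.0, 1.0]]
top [[386.00981660180906, 0.0, 324.29614295027187], [0.0, 386.00981660180906, 195.8775450215388], [0.0, 0.0, 1.0]] -0.02748389472409533 [[-0.011, -1.0, -0.004, 0.012], [-0.994, 0.011, -0.109, 0.474], [0.109, 0.002, -0.994, 0.932], [0.0, 0.0, 0.0, 1.0]]
{'t': 0.1, 'qpos': array([-1.35647903,  0.42666438,  0.07383126,  1.60652647, -0.0340878 ,
        1.11081385, -0.06708514]), 'qd': array([-3.26445284e-04,  9.48835107e-05, -1.88276244e-03, -1.79839158e-03,
        4.50429011e-04,  8.85663242e-04, -1.21679323e-04]), 'joint_efforts': array([ 7.06750201e-03, -9.37464738e+01,  3.67662661e+00, -4.55044413e+01,
       -4.87471058e-02,  1.68403226e-02, -6.19707157e-05]), 'position': array([0.24007093, 0.63044334, 0.20485568]), 'eef_rot': array([[-9.34548470e-01,  3.55835703e-01, -3.32514760e-04],
       [ 3.55835849e-01,  9.34547820e-01, -1.10459257e-03],
       [-8.23025289e-05, -1.15061597e-03, -9.99999335e-01]]), 'wrist_force': array([ 0.49822867, -0.40813883, -0.95215468]), 'wrist_torque': array([ 0.04419792,  0.01753034, -0.00517138]), 'grip_force': 0.0, 'width': 0.09396836518675564} 0.0188
```

View pics/scene0.png

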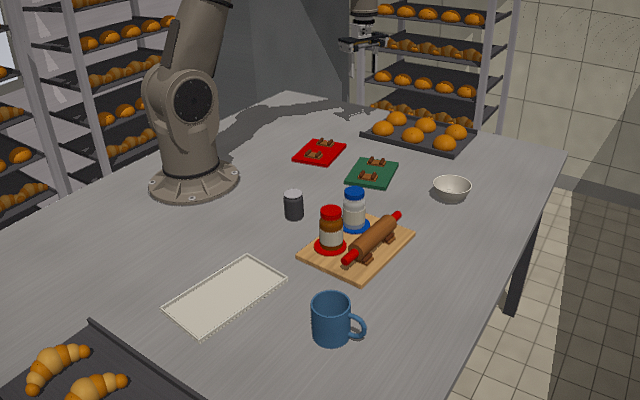

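View pics/top0.png

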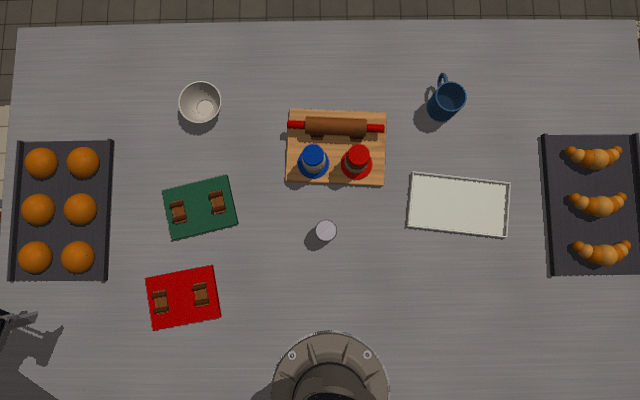

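The top picture shows the red-lidded jar at (357,160), the blue-lidded jar at (313,160), the pin at (336,126) and the tray at (458,205). The green rest is at (200,207), and its red look-alike, which I won't use, is at (183,297). The shaker is at (326,230), the bowl at (200,103) and the mug at (447,100).

```bash
cat > h.py <<'E'
import numpy as np,cv2
def cloud(f):
    v,u=np.mgrid[:400,:640]; K=f["K"]
    D=np.array([float(f["k1"]),0,0,0])
    p=cv2.undistortPoints(np.stack([u,v],-1).reshape(-1,1,2).astype(float),K,D).reshape(400,640,2)
    d=f["depth"][...,None]; P=np.concatenate([p*d,d],-1); M=f["world_to_cam"]
    return (P-M[:3,3])@M[:3,:3]
def hsv(f): return cv2.cvtColor(f["img"],cv2.COLOR_RGB2HSV)
def rect(XY):
    (c,s,a)=cv2.minAreaRect(XY.astype(np.float32)); return np.round(c,4),np.round(s,4),round(a,2)
E
cat > m0.py <<'E'
from h import *
f=dict(np.load("top0.npz")); P=cloud(f); H=hsv(f); h,s,v=H[...,0],H[...,1],H[...,2]
X,Y,Z=P[...,0],P[...,1],P[...,2]
v_,u_=np.mgrid[:400,:640]
def box(a,b,c,d): return (u_>a)&(u_<b)&(v_>c)&(v_<d)&(f["depth"]>0)
def rep(n,m): print(n,m.sum(),rect(P[m][:,:2]),"z",np.round(np.percentile(Z[m],[5,50,95]),3))
red=((h<8)|(h>172))&(s>150); blue=(h>105)&(h<130)&(s>120)
print("cam",-f["world_to_cam"][:3,:3].T@f["world_to_cam"][:3,3])
for n,m,b in(("red",red,box(335,380,140,185)),("blue",blue,box(292,334,140,185))):
    rep(n+" lid",m&b&(Z>.115)); rep(n+" mat",m&b&(Z<.03))
    q=P[m&b&(Z>.115)][:,:2]; print(np.round(cv2.minEnclosingCircle(q.astype(np.float32))[0],4))
    rep(n+" all",m&b)
rep("rest",(h>60)&(h<95)&(s>80)&box(155,245,170,245))
b=box(155,245,170,245)&(Z>.022); k=box(155,198,170,245)
rep("cr1",b&k); rep("cr2",b&~k)
rep("tray rim",box(400,520,165,245)&(Z>.010))
rep("tray wh",box(400,520,165,245)&(s<40)&(v>190))
rep("ledge",box(275,395,100,190)&(h>8)&(h<25)&(s>70)&(abs(Z-.015)<.006))
rep("pin",box(280,390,112,142)&(Z>.035)&(X>.6)&(s>100))
rep("pinhandles",box(280,390,112,142)&(Z>.035)&red)
rep("shaker",box(310,342,215,245)&(Z>.02)); rep("mug",box(420,475,65,125)&(Z>.02)); rep("bowl",box(170,230,75,130)&(Z>.02))
E
python3 m0.py
python3 - <<'E'
import cv2
i=cv2.imread("pics/top0.png")[90:320,140:520]; cv2.imwrite("pics/crop0.png",cv2.resize(i,None,fx=2.1,fy=2.1))
E
```

```text
cam [0.36996813 0.00421751 0.97747803]
red lid 369 (array([ 0.5576, -0.0719]), array([0.0475, 0.0466]), 88.13) z [0.12  0.122 0.125]
red mat 287 (array([ 0.5479, -0.0724]), array([0.0784, 0.0622]), 77.38) z [0.018 0.022 0.025]
[ 0.5579 -0.072 ]
red all 685 (array([ 0.5487, -0.073 ]), array([0.0776, 0.0644]), 81.12) z [0.02  0.12  0.124]
blue lid 349 (array([0.5585, 0.0317]), array([0.0465, 0.0464]), 26.61) z [0.119 0.122 0.124]
blue mat 231 (array([0.5507, 0.0343]), array([0.0758, 0.0606]), 89.14) z [0.019 0.022 0.025]
[0.5584 0.0319]
blue all 596 (array([0.5512, 0.0343]), array([0.0758, 0.0616]), 89.01) z [0.02  0.12  0.124]
rest 2773 (array([0.4502, 0.3244]), array([0.1278, 0.1766]), 13.36) z [0.012 0.015 0.018]
cr1 253 (array([0.4408, 0.371 ]), array([0.0557, 0.0343]), 13.69) z [0.022 0.028 0.034]
cr2 260 (array([0.4636, 0.2737]), array([0.0554, 0.0361]), 13.7) z [0.022 0.028 0.034]
tray rim 607 (array([ 0.4521, -0.3325]), array([0.2519, 0.1413]), 82.71) z [0.011 0.015 0.018]
tray wh 3 (array([ 0.375 , -0.3991]), array([0.046 , 0.0002]), 83.09) z [0.014 0.017 0.018]
ledge 3814 (array([ 0.6029, -0.0247]), array([0.25  , 0.1902]), 86.55) z [0.013 0.016 0.019]
pin 1424 (array([ 0.6445, -0.0233]), array([0.2396, 0.0436]), 86.79) z [0.052 0.065 0.072]
pinhandles 282 (array([ 0.6384, -0.0223]), array([0.2382, 0.0296]), 86.54) z [0.051 0.058 0.062]
shaker 371 (array([0.39  , 0.0045]), array([0.0497, 0.0495]), 89.33) z [0.064 0.076 0.078]
mug 937 (array([ 0.7158, -0.3029]), array([0.0762, 0.1016]), 67.94) z [0.025 0.062 0.087]
bowl 798 (array([0.7119, 0.3156]), array([0.1074, 0.1052]), 0.35) z [0.022 0.039 0.052]
```

View pics/crop0.png

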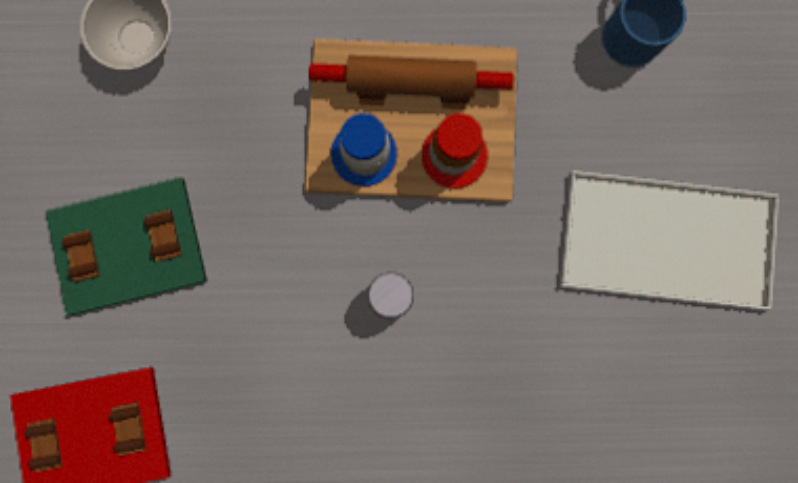

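The crop confirms the choices: the green rest is at crop (125,247), and the red one at (90,425) is rejected. The jars are at (364,150) and (458,150). Next I'll move above the jars.

```bash
cat > go.py <<'E'
import sys,numpy as np
from station import robot
# usage: go.py x y z yaw(deg of tool y axis): prints turn and shift (in the frame after the turn)
def plan(x,y,z,yaw):
    s=robot.read_state(); R=s["eef_rot"]; p=s["position"]
    cur=np.degrees(np.arctan2(R[1,1],R[0,1])); turn=-(yaw-cur)
    a=np.radians(yaw); Ry=np.array([np.cos(a),np.sin(a),0]); Rx=np.array([-np.sin(a),np.cos(a),0])
    d=np.array([x,y,z])-p
    print("t",round(s["t"],2),"pos",p.round(4),"yaw",cur.round(2),"w",round(s["width"],4),"gf",round(s["grip_force"],1),"F",s["wrist_force"].round(1),"| turn",turn.round(2),"shift",np.round([d@Rx,d@Ry,-d[2]],4))
if __name__=="__main__": plan(*map(float,sys.argv[1:]))
E
python3 -m pendant '0 0 -0.03 -8.7; 0 0 -0.03 -8.65; 0 0 0 0; 0 0 0 0; 0 0 0 0' 0.08; python3 go.py 0.5 -0.03 0.27 86.5
```

```text
t: 0.72
position: [0.24, 0.6303, 0.2643]
eef_rot: [[-0.998, 0.062, -0.0], [0.062, 0.998, -0.002], [0.0, -0.002, -1.0]]
wrist_force: [-0.0, 0.4, 0.1]
width: 0.0801
grip_force: 0.0
t 0.72 pos [0.24   0.6303 0.2643] yaw 86.44 w 0.0801 gf 0.0 F [-0.   0.4  0.1] | turn -0.06 shift [-0.2998 -0.6432 -0.0057]
```

```bash
python3 -m pendant '-0.025 -0.053 0 0; -0.025 -0.053 0 0; -0.025 -0.053 0 0; -0.025 -0.053 0 0; -0.025 -0.053 0 0' >/dev/null;  python3 -m pendant '-0.025 -0.053 0 0; -0.025 -0.053 0 0; -0.025 -0.053 0 0; -0.025 -0.053 0 0; -0.025 -0.053 0 0'>/dev/null; python3 -m pendant '-0.025 -0.053 0 0; -0.025 -0.053 0 0; 0 0 0 0; 0 0 0 0; 0 0 0 0'; python3 go.py 0.5 -0.03 0.27 86.5
python3 - <<'E'
from station import robot
import cv2,numpy as np
f=robot.grab_frame("wrist"); cv2.imwrite("pics/w1.png",f["img"][...,::-1]); np.savez("w1.npz",**f)
print(robot.read_state()["qpos"].round(2))
E
```

```text
t: 2.6
position: [0.5005, -0.0212, 0.2652]
eef_rot: [[-0.998, 0.059, -0.001], [0.059, 0.998, 0.0], [0.001, 0.0, -1.0]]
wrist_force: [-0.2, -0.6, 0.3]
width: 0.0801
grip_force: 0.0
t 2.6 pos [ 0.5005 -0.0212  0.2652] yaw 86.59 w 0.0801 gf 0.0 F [-0.2 -0.6  0.3] | turn 0.09 shift [-0.     -0.0089 -0.0048]
[-0.59  0.08  0.54  1.94 -0.04  1.14  1.48]
```

View pics/w1.png

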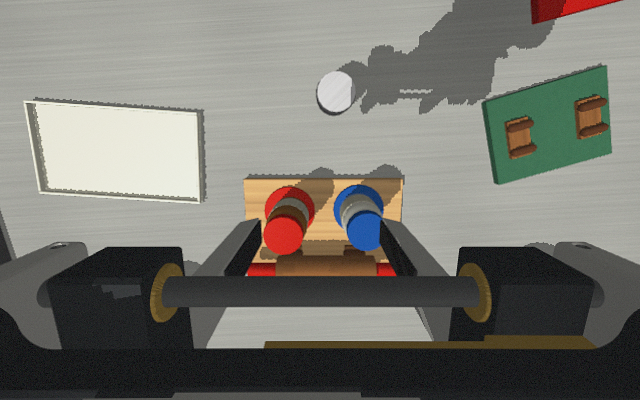

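The wrist view shows the red lid at (285,233), the blue lid at (365,228), the front halves of the mats, the green rest at (548,125) and the tray at (118,150). I'll use its depth as a second measurement.

```bash
cat > m1.py <<'E'
from h import *
from scipy.optimize import least_squares
f=dict(np.load("w1.npz")); P=cloud(f); H=hsv(f); h,s,v=H[...,0],H[...,1],H[...,2]
X,Y,Z=P[...,0],P[...,1],P[...,2]; ok=f["depth"]>0
red=((h<8)|(h>172))&(s>130); blue=(h>105)&(h<130)&(s>100)
def rep(n,m): print(n,m.sum(),rect(P[m][:,:2]),np.percentile(Z[m],[5,50,95]).round(3))
near=ok&(abs(X-.55)<.07)&(abs(Y+.02)<.12)
for n,m in(("red",red),("blue",blue)):
    m=m&near; l=m&(Z>.112); rep(n+" lid",l); print(np.round(cv2.minEnclosingCircle(P[l&(Z>.118)][:,:2].astype(np.float32)),4) if 0 else cv2.minEnclosingCircle(P[l&(Z>.118)][:,:2].astype(np.float32)))
    q=P[m&(Z<.026)&(X<.56)][:,:2]; hull=cv2.convexHull(q.astype(np.float32))[:,0]; hull=hull[hull[:,0]<q[:,0].max()-.02]
    print(n+" mat fit",least_squares(lambda c:np.hypot(*(hull-c).T)-.04,[.555,q[:,1].mean()],loss="soft_l1",f_scale=.002).x.round(4),len(hull))
rep("rest",ok&(h>60)&(h<95)&(s>70)&(X<.6)&(Y>.2)); 
b=ok&(Z>.022)&(Z<.045)&(Y>.2)&(Y<.42)&(abs(X-.45)<.08)
rep("cr1",b&(Y>.322));rep("cr2",b&(Y<.322))
rep("tray",ok&(abs(Z-.014)<.004)&(abs(X-.452)<.12)&(Y<-.17)&(Y>-.5))
E
python3 m1.py
```

```text
red lid 1260 (array([ 0.5299, -0.0458]), array([0.0577, 0.1223]), 41.73) [0.119 0.121 0.122]
((0.5410798788070679, -0.035739537328481674), 0.06254398077726364)
red mat fit [ 0.5563 -0.073 ] 21
blue lid 1163 (array([ 0.5328, -0.0052]), array([0.1036, 0.1104]), 2.27) [0.118 0.121 0.282]
((0.5310369729995728, -0.006628166884183884), 0.07257459312677383)
blue mat fit [0.5601 0.0353] 18
rest 8375 (array([0.4515, 0.3225]), array([0.1291, 0.1715]), 13.24) [0.013 0.015 0.016]
cr1 848 (array([0.4404, 0.3714]), array([0.0558, 0.0348]), 14.85) [0.022 0.026 0.033]
cr2 826 (array([0.4637, 0.2735]), array([0.0571, 0.035 ]), 13.66) [0.022 0.027 0.033]
tray 1686 (array([ 0.4511, -0.3312]), array([0.2515, 0.1411]), 82.9) [0.011 0.014 0.015]
```

```bash
python3 -m pendant '-0.03 -0.024 0.03 0; -0.03 -0.023 0.035 0; 0 0 0.03 0; 0 0 0 0; 0 0 0 0' 0.08 >/dev/null; python3 go.py 0.558 -0.072 0.052 86.5
```

```text
t 3.27 pos [ 0.5582 -0.0723  0.1716] yaw 86.55 w 0.0801 gf 0.0 F [0.9 0.8 0.6] | turn 0.05 shift [0.0002 0.0003 0.1196]
```

```bash
python3 -m pendant '0 0 0.035 0; 0 0 0.035 0; 0 0 0.03 0; 0 0 0.02 0; 0 0 0 0' >/dev/null; python3 go.py 0.558 -0.072 0.052 86.5;  python3 -m pendant '0 0 0 0; 0 0 0 0; 0 0 0 0; 0 0 0 0; 0 0 0 0' 0.04 25; python3 go.py 0.558 -0.072 0.13 86.5
```

```text
t 3.9 pos [ 0.558  -0.0722  0.0509] yaw 86.55 w 0.0802 gf 0.0 F [ 0.1 -0.1  1. ] | turn 0.05 shift [-0.      0.0002 -0.0011]
t: 4.53
position: [0.5585, -0.0726, 0.0514]
eef_rot: [[-0.998, 0.061, 0.001], [0.061, 0.998, 0.001], [-0.001, 0.001, -1.0]]
wrist_force: [-2.1, 1.8, 10.4]
width: 0.0549
grip_force: 25.0
t 4.53 pos [ 0.5585 -0.0726  0.0514] yaw 86.52 w 0.0549 gf 25.0 F [-2.1  1.8 10.4] | turn 0.02 shift [ 0.0005  0.0006 -0.0786]
```

```bash
python3 -m pendant '0 0 -0.01 0; 0 0 -0.02 0; 0 0 -0.03 0; 0 0 -0.03 0; 0 0 0 0'; python3 go.py 0.444 -0.386 0.14 86.5
```

```text
t: 5.15
position: [0.5589, -0.073, 0.1426]
eef_rot: [[-0.998, 0.061, 0.003], [0.061, 0.998, 0.0], [-0.003, 0.001, -1.0]]
wrist_force: [-0.1, -0.8, -4.5]
width: 0.0555
grip_force: 25.0
t 5.15 pos [ 0.5589 -0.073   0.1426] yaw 86.5 w 0.0555 gf 25.0 F [-0.1 -0.8 -4.5] | turn -0.0 shift [ 0.0956 -0.3194  0.0026]
```

```bash
python3 -m pendant '0.006 -0.02 0 0; 0.012 -0.04 0 0; 0.012 -0.04 0 0; 0.012 -0.04 0 0; 0.012 -0.04 0 0' >/dev/null; python3 -m pendant '0.012 -0.04 0 0; 0.012 -0.04 0 0; 0.011 -0.04 0 0; 0.006 -0.02 0 0; 0 0 0 0'; python3 go.py 0.444 -0.386 0.037 86.5
```

```text
t: 6.4
position: [0.4411, -0.3884, 0.1395]
eef_rot: [[-0.998, 0.065, -0.002], [0.065, 0.998, -0.0], [0.002, -0.0, -1.0]]
wrist_force: [0.3, 1.0, -3.4]
width: 0.0554
grip_force: 25.0
t 6.4 pos [ 0.4411 -0.3884  0.1395] yaw 86.29 w 0.0554 gf 25.0 F [ 0.3  1.  -3.4] | turn -0.21 shift [-0.0028  0.0026  0.1025]
```

```bash
python3 -m pendant '-0.001 0.001 0.03 0; -0.001 0.001 0.03 0; 0 0 0.025 0; 0 0 0.015 0; 0 0 0 0' >/dev/null; python3 go.py 0.444 -0.386 0.035 86.5; python3 -m pendant '0 0 0.003 0; 0 0 0.002 0; 0 0 0.001 0; 0 0 0 0; 0 0 0 0' >/dev/null; python3 go.py 0.444 -0.386 0.035 86.5
```

```text
t 7.03 pos [ 0.445  -0.384   0.0396] yaw 86.51 w 0.0553 gf 25.0 F [-0.2  0.2 -3.2] | turn 0.01 shift [ 0.0009 -0.002   0.0046]
t 7.65 pos [ 0.4457 -0.3847  0.0346] yaw 86.51 w 0.0551 gf 25.0 F [-0.7 -0.2 -3.4] | turn 0.01 shift [ 0.0016 -0.0014 -0.0004]
```

```bash
python3 -m pendant '0 0 0.001 0; 0 0 0.001 0; 0 0 0 0; 0 0 0 0; 0 0 0 0' >/dev/null; python3 go.py 0.444 -0.386 0.035 86.5
```

```text
t 8.28 pos [ 0.4461 -0.3848  0.0341] yaw 86.49 w 0.0554 gf 25.0 F [-6.8  8.2 27.3] | turn -0.01 shift [ 0.002  -0.0013 -0.0009]
```

Contact with the floor. Release and go up.

```bash
python3 -m pendant '0 0 -0.001 0; 0 0 0 0; 0 0 0 0; 0 0 0 0; 0 0 0 0' 0.08 >/dev/null; python3 -m pendant '0 0 -0.03 0; 0 0 -0.04 0; 0 0 -0.04 0; 0 0 -0.03 0; 0 0 0 0' >/dev/null; python3 go.py 0.558 0.032 0.18 86.5
```

```text
t 9.53 pos [ 0.4465 -0.3854  0.1756] yaw 86.5 w 0.0801 gf 0.0 F [-0.1  0.2 -0.6] | turn 0.0 shift [-0.0858  0.4234 -0.0044]
```

```bash
python3 -m pendant '-0.0095 0.047 0 0; -0.0095 0.047 0 0; -0.0095 0.047 0 0; -0.0095 0.047 0 0; -0.0095 0.047 0 0' >/dev/null; python3 -m pendant '-0.0095 0.047 0 0; -0.0095 0.047 0 0; -0.0095 0.047 0 0; -0.0095 0.047 0 0; 0 0 0 0' >/dev/null;  python3 go.py 0.558 0.032 0.052 86.5;python3 - <<'E'
from station import robot
import cv2,numpy as np
f=robot.grab_frame("top"); cv2.imwrite("pics/t2.png",f["img"][...,::-1]); np.savez("t2.npz",**f)
E
```

```text
t 10.78 pos [0.5568 0.0363 0.1723] yaw 86.82 w 0.0801 gf 0.0 F [ 0.  -0.6  0.8] | turn 0.32 shift [-0.0014 -0.0042  0.1203]
```

```bash
python3 -m pendant '-0.0015 -0.004 0.035 0.3; 0 0 0.035 0; 0 0 0.03 0; 0 0 0.019 0; 0 0 0 0' >/dev/null; python3 go.py 0.558 0.032 0.052 86.5;  python3 -m pendant '0 0 0 0; 0 0 0 0; 0 0 0 0; 0 0 0 0; 0 0 0 0' 0.04 25 >/dev/null; python3 go.py 0.558 0.032 0.052 86.5; python3 -m pendant '0 0 -0.01 0; 0 0 -0.02 0; 0 0 -0.03 0; 0 0 -0.03 0; 0 0 0 0'>/dev/null; python3 go.py 0.458 -0.277 0.14 86.5
```

```text
t 11.45 pos [0.5572 0.0273 0.0535] yaw 86.14 w 0.0802 gf 0.0 F [0.  0.7 1.3] | turn -0.36 shift [-0.0006  0.0048  0.0015]
t 12.07 pos [0.5587 0.0288 0.0553] yaw 86.23 w 0.0558 gf 25.0 F [-0.8  2.4  8.6] | turn -0.27 shift [0.0009 0.0031 0.0033]
t 12.7 pos [0.5591 0.0282 0.1467] yaw 86.2 w 0.0555 gf 25.0 F [-0.1  0.8 -2.8] | turn -0.3 shift [ 0.0823 -0.3108  0.0067]
```

```bash
python3 -m pendant '0.005 -0.02 0 0; 0.0105 -0.04 0 0; 0.0105 -0.04 0 0; 0.0105 -0.04 0 0; 0.0105 -0.04 0 0' >/dev/null; python3 -m pendant '0.0105 -0.04 0 0; 0.0105 -0.04 0 0; 0.0105 -0.035 0 0; 0.004 -0.015 0 0; 0 0 0 0'>/dev/null; python3 -m pendant '0 0 0.01 0; 0 0 0.02 0; 0 0 0.02 0; 0 0 0.01 0; 0 0 0 0' >/dev/null; python3 go.py 0.458 -0.277 0.042 86.5
```

```text
t 14.57 pos [ 0.4549 -0.2749  0.0838] yaw 86.25 w 0.0558 gf 25.0 F [ 0.   0.  -1.9] | turn -0.25 shift [-0.0032 -0.0019  0.0418]
```

```bash
python3 -m pendant '-0.003 -0.002 0.015 0; 0 0 0.015 0; 0 0 0.01 0; 0 0 0.003 0; 0 0 0 0' >/dev/null; python3 go.py 0.458 -0.277 0.038 86.5; python3 -m pendant '0 0 0.001 0; 0 0 0.001 0; 0 0 0 0; 0 0 0 0; 0 0 0 0' >/dev/null; python3 go.py 0.458 -0.277 0.038 86.5
```

```text
t 15.2 pos [ 0.4579 -0.2779  0.0414] yaw 86.19 w 0.0559 gf 25.0 F [-0.1  0.8 -2.9] | turn -0.31 shift [-0.      0.0009  0.0034]
t 15.82 pos [ 0.4581 -0.2778  0.0395] yaw 86.2 w 0.0556 gf 25.0 F [ 0.2  0.  -2.3] | turn -0.3 shift [0.0001 0.0008 0.0015]
```

```bash
python3 -m pendant '0 0 0.001 0; 0 0 0.0005 0; 0 0 0 0; 0 0 0 0; 0 0 0 0' >/dev/null; python3 go.py 0.458 -0.277 0.038 86.5; python3 -m pendant '0 0 0.0005 0; 0 0 0.0005 0; 0 0 0 0; 0 0 0 0; 0 0 0 0' >/dev/null; python3 go.py 0.458 -0.277 0.038 86.5
```

```text
t 16.45 pos [ 0.4581 -0.2778  0.0384] yaw 86.19 w 0.0558 gf 25.0 F [-3.5  2.1  7.6] | turn -0.31 shift [0.0001 0.0008 0.0004]
t 17.07 pos [ 0.4583 -0.2779  0.0382] yaw 86.18 w 0.0556 gf 25.0 F [-8.2  5.2 28.6] | turn -0.32 shift [0.0003 0.0009 0.0002]
```

```bash
python3 -m pendant '0 0 -0.001 0; 0 0 0 0; 0 0 0 0; 0 0 0 0; 0 0 0 0' 0.08 >/dev/null; python3 -m pendant '0 0 -0.03 0; 0 0 -0.04 0; 0 0 -0.05 0; 0 0 -0.05 0; 0 0 0 0' >/dev/null; python3 go.py 0.55 -0.03 0.22 86.5
python3 - <<'E'
from station import robot
import cv2,numpy as np
f=robot.grab_frame("scene"); cv2.imwrite("pics/s3.png",f["img"][120:360,120:440,::-1]); np.savez("s3.npz",**f)
f=robot.grab_frame("top");  np.savez("t3.npz",**f)
E
```

```text
t 18.32 pos [ 0.4596 -0.2786  0.2113] yaw 86.2 w 0.0801 gf 0.0 F [-0.7  0.   0. ] | turn -0.3 shift [-0.075   0.2537 -0.0087]
```

View pics/s3.png

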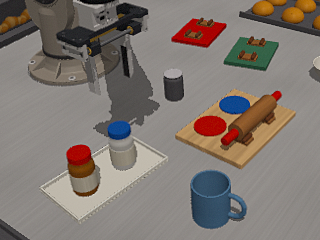

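The crop shows both jars standing in the tray, red at (83,170) and blue at (121,145). The pin is still in its cradles at (255,118), and both mats are clear at (210,126) and (235,104). I'll measure the mats, the pin and the jars from the top frame.

```bash
cat > m3.py <<'E'
from h import *
f=dict(np.load("t3.npz")); P=cloud(f); H=hsv(f); h,s,v=H[...,0],H[...,1],H[...,2]
X,Y,Z=P[...,0],P[...,1],P[...,2]; ok=f["depth"]>0
red=((h<8)|(h>172))&(s>130); blue=(h>105)&(h<130)&(s>100)
def rep(n,m): print(n,m.sum(),rect(P[m][:,:2]),np.percentile(Z[m],[5,50,95]).round(3))
L=ok&(abs(X-.555)<.055)&(abs(Y+.02)<.13)
rep("redmat",L&red);rep("bluemat",L&blue)
Q=ok&(abs(X-.645)<.05)&(abs(Y+.023)<.14)&(Z>.04)
rep("pin",Q); rep("barrel",Q&~red)
for n,q in(("pinmid",Q),):
    m=P[q]; top=m[m[:,2]>.064]; print("ridge",top[:,:2].mean(0).round(4), "slope",np.polyfit(top[:,1],top[:,0],1).round(4))
T=ok&(Y<-.2)&(Y>-.47)&(abs(X-.45)<.1)&(Z>.09)&(Z<.115)
rep("redlid",T&red);rep("bluelid",T&blue)
E
python3 m3.py
python3 -m pendant '-0.015 0.05 0 9.9; -0.012 0.05 0 9.9; -0.002 0.05 0 9.9; 0 0 0 9.9; 0 0 0 9.9' 0.08 >/dev/null; python3 -m pendant '0 0 0 9.9; 0 0 0 9.9; 0 0 0 9.9; 0 0 0 10.3; 0 0 0 0' >/dev/null; python3 go.py 0.645 -0.023 0.22 -3.4
```

```text
redmat 769 (array([ 0.5546, -0.0741]), array([0.0756, 0.0766]), 89.87) [0.019 0.022 0.025]
bluemat 740 (array([0.5585, 0.0343]), array([0.0756, 0.0764]), 61.83) [0.019 0.022 0.025]
pin 1416 (array([ 0.6443, -0.023 ]), array([0.2392, 0.0438]), 86.21) [0.052 0.066 0.072]
barrel 1135 (array([ 0.6443, -0.023 ]), array([0.2392, 0.0438]), 86.21) [0.053 0.068 0.072]
ridge [ 0.644  -0.0233] slope [0.0551 0.6453]
redlid 244 (array([ 0.4354, -0.3838]), array([0.0477, 0.0279]), 87.87) [0.098 0.105 0.108]
bluelid 123 (array([ 0.4484, -0.2704]), array([0.0463, 0.0248]), 54.89) [0.094 0.105 0.108]
t 19.68 pos [ 0.5193 -0.1403  0.2068] yaw -2.7 w 0.0801 gf 0.0 F [ 0.1  1.5 -0.4] | turn 0.7 shift [ 0.1245  0.1185 -0.0132]
```

```bash
python3 -m pendant '0.04 0.04 0 0.6; 0.04 0.04 0 0; 0.04 0.037 0 0; 0.0045 0.001 0 0; 0 0 0 0' 0.072 >/dev/null; python3 -m pendant '0 0 0.03 0; 0 0 0.03 0; 0 0 0.02 0; 0 0 0 0; 0 0 0 0' >/dev/null; python3 go.py 0.6445 -0.023 0.031 -3.3
```

```text
t 20.93 pos [ 0.645  -0.0231  0.129 ] yaw -3.36 w 0.0719 gf 0.0 F [ 0.3 -0.  -0.2] | turn -0.06 shift [ 0.0001 -0.0005  0.098 ]
```

```bash
python3 -m pendant '0 0 0.03 0; 0 0 0.03 0; 0 0 0.02 0; 0 0 0.018 0; 0 0 0 0' >/dev/null; python3 go.py 0.6445 -0.023 0.031 -3.3; python3 -m pendant '0 0 0 0; 0 0 0 0; 0 0 0 0; 0 0 0 0; 0 0 0 0' 0.03 25 >/dev/null; python3 go.py 0.6445 -0.023 0.031 -3.3; python3 -m pendant '0 0 -0.005 0; 0 0 -0.01 0; 0 0 -0.02 0; 0 0 -0.03 0; 0 0 -0.03 0' >/dev/null; python3 go.py 0.452 0.3225 0.13 13.3
```

```text
t 21.55 pos [ 0.6442 -0.0227  0.0293] yaw -3.35 w 0.0718 gf 0.0 F [ 0.2 -0.5  0.2] | turn -0.05 shift [-0.0003  0.0003 -0.0017]
t 22.18 pos [ 0.6449 -0.0225  0.0304] yaw -3.34 w 0.0434 gf 25.0 F [-0.1  0.3  5.9] | turn -0.04 shift [-0.0005 -0.0003 -0.0006]
t 22.8 pos [ 0.6446 -0.0228  0.1271] yaw -3.37 w 0.0428 gf 25.0 F [ 1.2  1.4 -3.5] | turn -16.67 shift [ 0.3804 -0.108  -0.0029]
```

```bash
python3 -m pendant '0 0 0 -5.5; 0 0 0 -5.6; 0 0 0 -5.6; 0.019 -0.0054 0 0; 0.038 -0.0108 0 0' >/dev/null; python3 -m pendant '0.038 -0.0108 0 0; 0.038 -0.0108 0 0; 0.038 -0.0108 0 0; 0.038 -0.0108 0 0; 0.038 -0.0108 0 0' >/dev/null; python3 -m pendant '0.038 -0.0108 0 0; 0.038 -0.0108 0 0; 0.038 -0.0108 0 0; 0.019 -0.0054 0 0; 0 0 0 0' >/dev/null; python3 go.py 0.452 0.3225 0.065 13.3
```

```text
t 24.68 pos [0.4507 0.3235 0.1253] yaw 13.44 w 0.0434 gf 25.0 F [-0.4  0.1 -3.4] | turn 0.14 shift [-0.0013  0.001   0.0603]
```

```bash
python3 -m pendant '-0.0013 0.001 0.02 0; 0 0 0.025 0; 0 0 0.02 0; 0 0 0.01 0; 0 0 0 0' >/dev/null; python3 go.py 0.452 0.3225 0.031 13.3
python3 - <<'E'
from station import robot
import cv2,numpy as np
f=robot.grab_frame("top"); cv2.imwrite("pics/t4.png",cv2.resize(f["img"][140:270,130:280,::-1],None,fx=4,fy=4)); np.savez("t4.npz",**f)
E
```

```text
t 25.3 pos [0.4531 0.3206 0.0497] yaw 13.31 w 0.0437 gf 25.0 F [ 0.  -0.1 -1.8] | turn 0.01 shift [ 0.0021 -0.0007  0.0187]
```

View pics/t4.png

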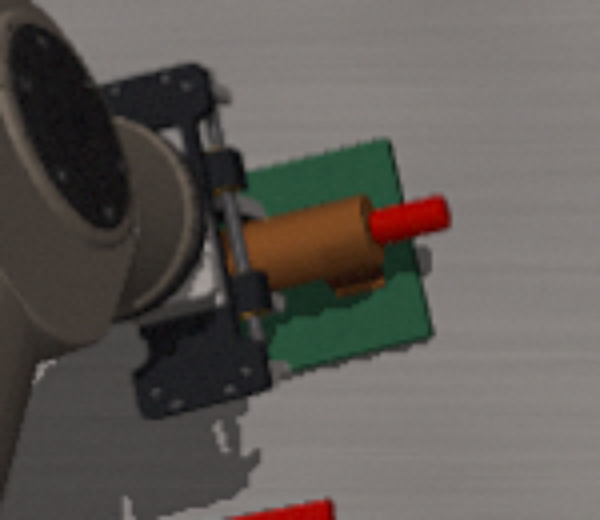

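The view shows the pin above the green rest and parallel to it, with the free handle at (410,218). I'll correct by 2 mm and lower gently.

```bash
python3 -m pendant '0.001 -0.0005 0.004 0; 0.001 0 0.004 0; 0 0 0.004 0; 0 0 0.003 0; 0 0 0 0' >/dev/null; python3 go.py 0.452 0.3225 0.031 13.3;  python3 -m pendant '0 0 0.0015 0; 0 0 0.001 0; 0 0 0 0; 0 0 0 0; 0 0 0 0' >/dev/null; python3 go.py 0.452 0.3225 0.031 13.3
```

```text
t 25.98 pos [0.452  0.3228 0.0347] yaw 13.35 w 0.0433 gf 25.0 F [-0.1  0.3 -2.6] | turn 0.05 shift [-0.0003 -0.0001  0.0037]
t 26.6 pos [0.4521 0.323  0.0325] yaw 13.35 w 0.0435 gf 25.0 F [ 0.3 -0.  -3. ] | turn 0.05 shift [-0.0005 -0.0002  0.0015]
```

```bash
python3 -m pendant '0 0 0.001 0; 0 0 0.001 0; 0 0 0 0; 0 0 0 0; 0 0 0 0' >/dev/null; python3 go.py 0.452 0.3225 0.031 13.3;  python3 -m pendant '0 0 0.0005 0; 0 0 0.0005 0; 0 0 0 0; 0 0 0 0; 0 0 0 0' >/dev/null; python3 go.py 0.452 0.3225 0.031 13.3
```

```text
t 27.23 pos [0.4521 0.323  0.0305] yaw 13.35 w 0.0435 gf 25.0 F [-1.1  0.3  0.4] | turn 0.05 shift [-0.0005 -0.0002 -0.0005]
t 27.85 pos [0.4521 0.3231 0.0303] yaw 13.34 w 0.0439 gf 25.0 F [-7.  -3.1 20.9] | turn 0.04 shift [-0.0005 -0.0002 -0.0007]
```

Seated. Release, rise, and check.

```bash
python3 -m pendant '0 0 -0.001 0; 0 0 0 0; 0 0 0 0; 0 0 0 0; 0 0 0 0' 0.075 >/dev/null; python3 -m pendant '0 0 -0.02 0; 0 0 -0.04 0; 0 0 -0.05 0; 0 0 -0.05 0; 0 0 0 0' >/dev/null; python3 -m pendant '-0.03 -0.03 0 -8; -0.02 -0.05 0 -8; 0 -0.05 0 -8; 0 -0.05 0 -8; 0 0 0 -8' >/dev/null; python3 go.py 0.458 -0.278 0.18 86.5
python3 - <<'E'
from station import robot
from h import *
f=robot.grab_frame("top"); cv2.imwrite("pics/t5.png",f["img"][...,::-1]); np.savez("t5.npz",**f)
P=cloud(f); X,Y,Z=P[...,0],P[...,1],P[...,2]
m=(f["depth"]>0)&(Z>.045)&(Z<.09)&(abs(X-.452)<.08)&(abs(Y-.3225)<.14)
print(m.sum(),rect(P[m][:,:2]),np.percentile(Z[m],[5,50,95]),robot.read_state()["qpos"].round(2))
E
```

```text
t 29.73 pos [0.3049 0.1934 0.1905] yaw 53.64 w 0.075 gf 0.0 F [0.6 0.2 0.1] | turn -32.86 shift [-0.1816 -0.4611  0.0105]
1467 (array([0.452 , 0.3219]), array([0.0434, 0.2394]), 13.52) [0.05217313 0.06506776 0.07156496] [-1.49 -0.19  0.69  2.29  0.14  0.99  0.05]
```

View pics/t5.png

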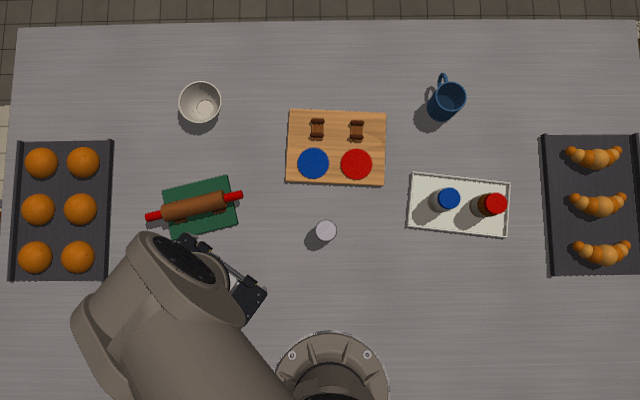

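The pin lies in the green rest at (195,206), measured centre (0.452, 0.322), 13.5°, at cradle height. Both jars are still in the tray, blue at (447,199) and red at (494,204). Next is the blue jar.

```bash
python3 -m pendant '0 0 0 -8.2; 0 0 0 -8.2; 0 0 0 -8.2; 0 0 0 -8.2; -0.05 0 0 0' 0.08 >/dev/null; python3 -m pendant '-0.05 -0.03 0 0; -0.04 -0.05 0 0; -0.04 -0.05 0 0; 0 -0.055 0 0; 0 -0.055 0 0' >/dev/null; python3 -m pendant '0 -0.055 0 0; 0 -0.055 0 0; 0 -0.055 0 0; 0 -0.05 0 0; 0 0 0 0' >/dev/null; python3 go.py 0.458 -0.278 0.18 86.5
python3 - <<'E'
from station import robot
print(robot.read_state()["qpos"].round(2))
E
```

```text
t 31.65 pos [ 0.4475 -0.2652  0.1911] yaw 85.56 w 0.0801 gf 0.0 F [-0.3  0.4  0.1] | turn -0.94 shift [-0.0113 -0.0121  0.0111]
[-0.48  0.33  1.1   2.01 -0.34  1.01  2.27]
```

```bash
python3 -m pendant '-0.011 -0.012 0.01 -0.9; 0 0 0.03 0; 0 0 0.03 0; 0 0 0 0; 0 0 0 0' >/dev/null; python3 go.py 0.458 -0.278 0.036 86.2
```

```text
t 32.27 pos [ 0.4598 -0.273   0.1218] yaw 87.01 w 0.0799 gf 0.0 F [ 0.2  0.2 -0.8] | turn 0.81 shift [ 0.0015 -0.0052  0.0858]
```

```bash
python3 -m pendant '0.0015 -0.005 0.01 0.8; 0 0 0.03 0; 0 0 0.025 0; 0 0 0.02 0; 0 0 0 0' >/dev/null; python3 go.py 0.458 -0.278 0.036 86.2;  python3 -m pendant '0 0 0 0; 0 0 0 0; 0 0 0 0; 0 0 0 0; 0 0 0 0' 0.04 25 >/dev/null; python3 go.py 0.458 -0.278 0.036 86.2; python3 -m pendant '0 0 -0.01 0; 0 0 -0.02 0; 0 0 -0.03 0; 0 0 -0.03 0; 0 0 -0.01 0'>/dev/null; python3 go.py 0.559 0.0345 0.14 86.2
```

```text
t 32.9 pos [ 0.4569 -0.2779  0.0351] yaw 86.19 w 0.0802 gf 0.0 F [ 0.  -0.6  0.8] | turn -0.01 shift [-0.0011 -0.     -0.0009]
t 33.52 pos [ 0.4581 -0.2779  0.0365] yaw 86.23 w 0.0559 gf 25.0 F [0.1 2.  7.6] | turn 0.03 shift [ 0.     -0.0001  0.0005]
t 34.15 pos [ 0.4583 -0.2782  0.138 ] yaw 86.23 w 0.0557 gf 25.0 F [ 0.2  0.3 -2.8] | turn 0.03 shift [-0.0798  0.3187 -0.002 ]
```

```bash
python3 -m pendant '-0.005 0.02 0 0; -0.01 0.04 0 0; -0.01 0.04 0 0; -0.01 0.04 0 0; -0.01 0.04 0 0' >/dev/null; python3 -m pendant '-0.01 0.04 0 0; -0.01 0.04 0 0; -0.01 0.04 0 0; -0.005 0.0187 0 0; 0 0 0 0' >/dev/null; python3 -m pendant '0 0 0.01 0; 0 0 0.02 0; 0 0 0.02 0; 0 0 0.01 0; 0 0 0 0' >/dev/null;python3 go.py 0.559 0.0345 0.0535 86.2
```

```text
t 36.02 pos [0.5579 0.0343 0.0749] yaw 86.19 w 0.0558 gf 25.0 F [ 0.  -0.5 -3.4] | turn -0.01 shift [-0.0011  0.0002  0.0214]
```

```bash
python3 -m pendant '-0.001 0 0.007 0; 0 0 0.006 0; 0 0 0.005 0; 0 0 0.002 0; 0 0 0 0' >/dev/null; python3 go.py 0.559 0.0345 0.0535 86.2; python3 -m pendant '0 0 0.001 0; 0 0 0.0005 0; 0 0 0 0; 0 0 0 0; 0 0 0 0' >/dev/null; python3 go.py 0.559 0.0345 0.0535 86.2
```

```text
t 36.65 pos [0.5594 0.0347 0.0557] yaw 86.23 w 0.0561 gf 25.0 F [-0.3 -0.7 -3.4] | turn 0.03 shift [ 0.0003 -0.0003  0.0022]
t 37.27 pos [0.5594 0.0348 0.0543] yaw 86.23 w 0.0555 gf 25.0 F [-0.1  0.7 -3.1] | turn 0.03 shift [ 0.0004 -0.0003  0.0008]
```

```bash
python3 -m pendant '0 0 0.001 0; 0 0 0 0; 0 0 0 0; 0 0 0 0; 0 0 0 0' >/dev/null; python3 go.py 0.559 0.0345 0.0535 86.2; python3 -m pendant '0 0 0.0005 0; 0 0 0.0005 0; 0 0 0 0; 0 0 0 0; 0 0 0 0' >/dev/null; python3 go.py 0.559 0.0345 0.0535 86.2
```

```text
t 37.9 pos [0.5595 0.0348 0.0535] yaw 86.23 w 0.0555 gf 25.0 F [-2.6  0.2  4.9] | turn 0.03 shift [ 0.0004 -0.0003 -0.    ]
t 38.52 pos [0.5596 0.0348 0.0533] yaw 86.22 w 0.0555 gf 25.0 F [-10.1   1.5  27.3] | turn 0.02 shift [ 0.0006 -0.0003 -0.0002]
```

```bash
python3 -m pendant '0 0 -0.001 0; 0 0 0 0; 0 0 0 0; 0 0 0 0; 0 0 0 0' 0.08 >/dev/null; python3 -m pendant '0 0 -0.03 0; 0 0 -0.04 0; 0 0 -0.04 0; 0 0 -0.02 0; 0 0 0 0' >/dev/null; python3 -m pendant '0.0085 -0.03 0 0; 0.012 -0.043 0 0; 0.012 -0.043 0 0; 0.012 -0.043 0 0; 0.012 -0.043 0 0' >/dev/null;  python3 -m pendant '0.012 -0.043 0 0; 0.012 -0.043 0 0; 0.012 -0.043 0 0; 0.012 -0.043 0 0; 0.007 -0.04 0 0' >/dev/null; python3 -m pendant '0 0 0.02 0; 0 0 0.02 0; 0 0 0 0; 0 0 0 0; 0 0 0 0' >/dev/null; python3 go.py 0.446 -0.385 0.036 86.4;python3 - <<'E'
from station import robot
from h import *
f=robot.grab_frame("top"); np.savez("t6.npz",**f); P=cloud(f); X,Y,Z=P[...,0],P[...,1],P[...,2]
m=(f["depth"]>0)&(Z>.115)&(Z<.13)&(abs(X-.56)<.06)&(abs(Y-.034)<.06)
print(m.sum(),rect(P[m][:,:2]))
E
```

```text
t 41.65 pos [ 0.4215 -0.3707  0.1439] yaw 86.28 w 0.0801 gf 0.0 F [ 0.   0.4 -1.1] | turn -0.12 shift [-0.0254 -0.0128  0.1079]
375 (array([0.5602, 0.0341]), array([0.0475, 0.0486]), 89.31)
```

```bash
python3 -m pendant '-0.013 -0.006 0 0; -0.0125 -0.0065 0 0; 0 0 0 0; 0 0 0 0; 0 0 0 0' >/dev/null; python3 go.py 0.446 -0.385 0.036 86.4
```

```text
t 42.33 pos [ 0.4452 -0.3851  0.1434] yaw 86.21 w 0.0798 gf 0.0 F [ 0.3  0.2 -1.1] | turn -0.19 shift [-8.000e-04  1.000e-04  1.074e-01]
```

```bash
python3 -m pendant '-0.0008 0 0.03 0; 0 0 0.03 0; 0 0 0.03 0; 0 0 0.017 0; 0 0 0 0' >/dev/null; python3 go.py 0.446 -0.385 0.036 86.2;  python3 -m pendant '0 0 0 0; 0 0 0 0; 0 0 0 0; 0 0 0 0; 0 0 0 0' 0.04 25 >/dev/null; python3 go.py 0.446 -0.385 0.036 86.2; python3 -m pendant '0 0 -0.01 0; 0 0 -0.02 0; 0 0 -0.03 0; 0 0 -0.03 0; 0 0 -0.01 0'>/dev/null; python3 go.py 0.555 -0.0738 0.14 86.2
```

```text
t 42.95 pos [ 0.4458 -0.385   0.0359] yaw 86.2 w 0.08 gf 0.0 F [-0.1 -0.2  0.2] | turn 0.0 shift [-0.0002  0.0001 -0.0001]
t 43.58 pos [ 0.4467 -0.3852  0.037 ] yaw 86.24 w 0.0551 gf 25.0 F [-0.4  2.6  7.4] | turn 0.04 shift [0.0008 0.0002 0.001 ]
t 44.2 pos [ 0.4469 -0.3857  0.1388] yaw 86.22 w 0.0549 gf 25.0 F [-0.5  0.4 -2.9] | turn 0.02 shift [-0.0872  0.3184 -0.0012]
```

```bash
python3 -m pendant '-0.005 0.02 0 0; -0.011 0.04 0 0; -0.011 0.04 0 0; -0.011 0.04 0 0; -0.011 0.04 0 0' >/dev/null; python3 -m pendant '-0.011 0.04 0 0; -0.011 0.04 0 0; -0.011 0.04 0 0; -0.005 0.0184 0 0; 0 0 0 0' >/dev/null; python3 -m pendant '0 0 0.01 0; 0 0 0.02 0; 0 0 0.02 0; 0 0 0.01 0; 0 0 0 0' >/dev/null;python3 go.py 0.555 -0.0738 0.054 86.2
```

```text
t 46.08 pos [ 0.5535 -0.0736  0.0754] yaw 86.19 w 0.0551 gf 25.0 F [ 0.6  0.  -3.5] | turn -0.01 shift [-0.0015 -0.0001  0.0214]
```

```bash
python3 -m pendant '-0.0015 0 0.007 0; 0 0 0.006 0; 0 0 0.005 0; 0 0 0.002 0; 0 0 0 0' >/dev/null; python3 go.py 0.555 -0.0738 0.054 86.2; python3 -m pendant '0 0 0.001 0; 0 0 0.001 0; 0 0 0 0; 0 0 0 0; 0 0 0 0' >/dev/null; python3 go.py 0.555 -0.0738 0.054 86.2
```

```text
t 46.7 pos [ 0.5555 -0.0733  0.0563] yaw 86.23 w 0.0552 gf 25.0 F [-0.5  0.5 -3.4] | turn 0.03 shift [ 0.0005 -0.0005  0.0023]
t 47.33 pos [ 0.5556 -0.0733  0.0543] yaw 86.23 w 0.055 gf 25.0 F [-0.1 -0.7 -3.2] | turn 0.03 shift [ 0.0005 -0.0005  0.0003]
```

```bash
python3 -m pendant '0 0 0.0007 0; 0 0 0 0; 0 0 0 0; 0 0 0 0; 0 0 0 0' >/dev/null; python3 go.py 0.555 -0.0738 0.054 86.2; python3 -m pendant '0 0 0.0005 0; 0 0 0.0002 0; 0 0 0 0; 0 0 0 0; 0 0 0 0' >/dev/null; python3 go.py 0.555 -0.0738 0.054 86.2
```

```text
t 47.95 pos [ 0.5557 -0.0733  0.054 ] yaw 86.22 w 0.0554 gf 25.0 F [-3.9  0.6  7.8] | turn 0.02 shift [ 0.0006 -0.0005  0.    ]
t 48.58 pos [ 0.5557 -0.0734  0.054 ] yaw 86.21 w 0.0551 gf 25.0 F [-8.   2.9 24.1] | turn 0.01 shift [ 0.0007 -0.0005 -0.    ]
```

```bash
python3 -m pendant '0 0 -0.001 0; 0 0 0 0; 0 0 0 0; 0 0 0 0; 0 0 0 0' 0.08 >/dev/null; python3 -m pendant '0 0 -0.03 0; 0 0 -0.04 0; 0 0 -0.04 0; 0 0 -0.03 0; 0 0 -0.02 0' >/dev/null; python3 -m pendant '0.03 -0.04 0 0; 0.02 -0.05 0 0; 0.02 -0.05 0 0; 0 -0.05 0 0; 0 0 0 0' >/dev/null; python3 -m pendant '0 0 0 0; 0 0 0 0; 0 0 0 0; 0 0 0 0; 0 0 0 0' >/dev/null
python3 - <<'E'
from station import robot
from h import *
f=robot.grab_frame("top"); cv2.imwrite("pics/t7.png",f["img"][...,::-1]); P=cloud(f); X,Y,Z=P[...,0],P[...,1],P[...,2]
ok=f["depth"]>0
for c in((.559,.0345),(.555,-.074)):
    m=ok&(Z>.115)&(Z<.13)&(abs(X-c[0])<.05)&(abs(Y-c[1])<.05); print(m.sum(),rect(P[m][:,:2]))
m=ok&(Z>.045)&(Z<.09)&(abs(X-.452)<.08)&(abs(Y-.3225)<.14); print(rect(P[m][:,:2]),np.percentile(Z[m],[50,95]))
E
```

```text
374 (array([0.5603, 0.0341]), array([0.0485, 0.0478]), 1.15)
380 (array([ 0.5541, -0.0742]), array([0.0478, 0.0487]), 88.83)
(array([0.4518, 0.3222]), array([0.0437, 0.2398]), 13.48) [0.0650714  0.07144614]
```

View pics/t7.png

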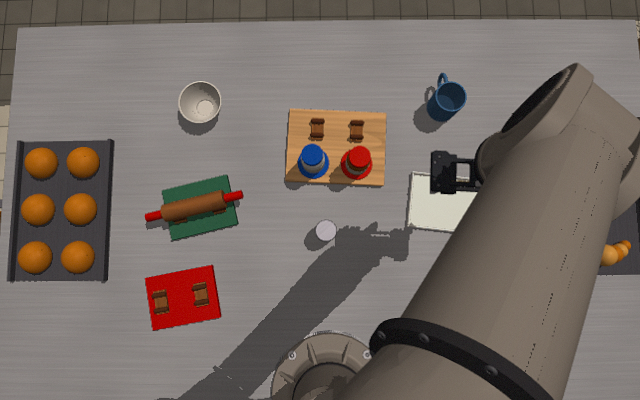

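The blue jar at (313,160) and red jar at (357,162) stand centred on their own mats, and the pin lies in the green rest at (195,206). The bystanders have not moved and the arm is clear.

```bash
python3 -c "
from station import robot
print(robot.close_job())"
```

```text
the job is handed in; nothing more can be done
None
```

The job is handed in: the last picture showed the rolling pin in the green rest, each jar within about 2 mm of the centre of its own mat, and the bowl, mug and shaker where they started. The hand-in returned no verdict.

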